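# Present the amber filter in the inspection beam

### The job

Swing the dust cover of the filter magazine up until it stands open by itself, take the amber filter by its tab and draw it straight up out of its slot, leaving the green and blue filters in theirs. Hold it upright in the inspection beam about midway between lamp and camera, glass centred on the lens axis and square to it, without anything touching the lamp, the camera or their rail, and without disturbing the loose things on the table. Finish while still holding it there steadily by the tab, with the cover left open.

Things in the scene. Friction and masses are not known exactly. Their poses are not given: they have to be found in the camera images.
- magazine: Filter magazine bolted to the table: a grey-blue slotted block, 150 x 150 mm in plan, 70 mm high to its flat deck. Origin: centre of the underside; z up. Its own +y side carries the cover's hinge, its -y side is where the cover's pull tongue sticks out. Three slots in the deck, at y = -48, -12 and +24 mm (x = 0), each 64 mm along x and 9 mm along y, slot floor 12 mm above the table; one filter stands in each, in any order. Two 10 mm high feet reach 96 mm out along +x and -x.
- flap (a joint): Hinge angle of the grey opaque dust cover (hood) over the deck, rad: 0 = shut (it may start up to 0.1 ajar), grows as the -y edge swings up, stop at 1.9. The hood is 150 x 150 x 48 mm with 3 mm walls, 0.14 kg, hiding the filters' tabs; it has a friction hinge and stays at any angle where it is left (about 2 N at the tongue to lift it). Above about 1.6 rad it is well out of the way of a hand over the slots.
- flap_hinge (a point): Middle of the cover's hinge line, which runs along the magazine's x axis: 75 mm from the magazine's centre towards +y, 70 mm above the table. Turns with the cover.
- flap_pull (a point): Grip point on the cover's red pull tongue, 32 mm out from the hood's front wall: when shut, 182 mm from the hinge line (towards the magazine's -y) and 20 mm above it. The tongue is a flat bar 36 mm wide along the hinge direction (pinch it across this width: it can then turn between the fingers as the cover swings), 8 mm thick, 46 mm long from the wall to its free end, which lies 14 mm beyond this point.
- filter_amber: The amber filter, loose, 0.05 to 0.08 kg: black frame 60 mm wide (its x) x 60 mm high (z) x 7 mm thick (its y, the direction through the glass) around 48 mm square amber glass, with an orange pull tab on top, 24 mm wide (x), 7 mm thick, from 60 to 96 mm above its origin. Origin: centre of the underside, at first on the slot floor, so that the tab's top is 108 mm above the table. Its axes are parallel to the magazine's at the start. z up.
- amber_glass (a point): Centre of the amber filter's glass, 30 mm above the filter's origin.
- amber_tab (a point): Grip point in the amber filter's tab, 84 mm above the filter's origin, 12 mm below the tab's top and 26 mm above the deck at the start. Pinch the tab across its 24 mm width (along x).
- filter_green: The green filter (green tab), same shape and origin as the amber one; stays in its slot.
- filter_blue: The blue filter (blue tab), same shape and origin as the amber one; stays in its slot.
- rail: Inspection rail fixed to the table: aluminium rail 40 x 400 mm along its y axis, 20 mm high. At its -y end a lamp (black tube, silver finned heat sink, 48 mm diameter, y from -80 to -185 mm, bright round window), at its +y end a camera (black lens 39 mm diameter and dark red body 44 mm square, y from +80 to +193 mm), facing each other on one axis 100 mm above the table; neither rises above 124 mm. Origin: centre of the rail's underside; z up.
- beam_mid (a point): Point on the lens axis midway between the lamp's window and the lens (80 mm from each), 100 mm above the table; axes as the rail's, y along the beam.
- vial: Clear vial with green cap, 26 mm diameter, 55 mm high, standing at the magazine's -x side. Bystander.
- green_cap: Loose green screw cap, 28 mm diameter, 12 mm high, lying beside the rail. Bystander.
- driver: Screwdriver, blue handle, 160 mm long, lying beyond the rail. Bystander.
- pipette: White hand pipette, about 280 mm long, lying at the front right. Bystander.
- beaker: Glass beaker, 70 mm diameter, 85 mm high, behind. Bystander.
- lens_mount: Small lens in a black ring on a steel post, about 70 mm high, 40 mm foot, behind. Bystander.

How it is judged:
By the outcome, as a careful person would: the job done as asked, in the order asked, and still so for the second after the job is handed in, while the arm keeps its last pose, push and grip.
It also fails if it takes over 58 s, if anything falls off the work surface, if the arm or the gripper's body presses on something with over 40 N, if the wrist force passes 120 N, or if a joint passes its speed limit or range.

### The arm

A 6-joint arm with a two-finger parallel gripper is mounted at the origin on the work surface. World frame = base frame: x ahead of the robot, y to its left, z up, the work surface at z = 0. Lengths are in m, angles in degrees, forces in N, time in s.
With the tool pointing down it reaches from about 0.35 to 0.875 m from the base axis. Payload 4.2 kg.
Tool frame: the origin (TCP) lies on the centre line of the jaws, within the pads' length; the fingertips stand 11 mm ahead of it and the grasp point (between the pads) lies 8 mm behind it; z points along the fingers, y is the direction in which the jaws open and shut (so a half turn about z gives the same grasp; the last joint's range is limited). The gripper opens to 87 mm and grips with 3 to 60 N. Pads are 19 mm wide; open, the fingers measure 117 mm over their backs; the gripper's body (75 mm by 190 mm) begins 51 mm behind the grasp point.
Start: joints at [81.28, 22.042, 0.453, 0, -68.411, -14.817], TCP at [0.25, 0.573, 0.234] pointing down, gripper open.
Joint ranges: [-179.83, 179.83], [-69.29, 118.12], [-61.27, 80.66], [-181.25, 117.63], [-171.15, -9.14], [-177.46, 177.46]. Speed limits (degrees/s): [159.86, 159.86, 180, 180, 180, 180].

### API

Orientations are given as [roll, pitch, yaw] about the fixed x, y, z axes, in that order (R = Rz(yaw) Ry(pitch) Rx(roll)).
In Python, from plant import bot gives the robot as it stands. Calls block until the motion is done:
- bot.move_to(position, orientation): joint-space move of the TCP to a pose.
- bot.move_straight(position, rate=0.15, rot=None): straight line of the TCP; rot=None keeps the orientation; rate is the mean speed in m/s.
- bot.move_j(angles): joint-space move.
- bot.set_gripper(opening, strength=None): finger opening in m; strength is the grip in N (None keeps the last); returns when the fingers have stopped.
- bot.sleep(seconds).
- bot.solve_ik(position, orientation): joint angles nearest the present ones, or None.
- bot.grab_frame(name): name is "side" or "top" or "wrist"; returns a dict with "image" (420x560x3 uint8, red, green, blue), "z_map" (420x560 float32, m along the optical axis (not along the pixel's ray), 0 where there is no reading), "fx", "fy", "cx", "cy" (pixels), "extrinsics" (4x4, takes a point from camera to world coordinates). Camera axes: x right, y down, z forward; pixel columns grow to the right and rows downward; lengths in m; the calibration is good to about 2 mm. A picture is of the moment at which its call begins.
A pose or a line that the arm cannot do raises bot.IKError and nothing moves.
- bot.hand_in(): hands the job in, once; it reports no verdict.
Readings, each from a call of its own:
- bot.get_t(): time.
- bot.get_joints(): joint angles.
- bot.get_joint_vel(): joint speeds.
- bot.get_joint_efforts(): joint torques, N m.
- bot.get_tcp_pos(): TCP position.
- bot.get_tcp_rot(): TCP orientation.
- bot.get_ft_force(): force on the tool from outside, world axes, zero at the start.
- bot.get_ft_torque(): the same for the moment, N m.
- bot.get_gripper_width(): finger opening in m.
Only numpy, scipy, OpenCV 4.12 (cv2) and the standard library are available. Lean on these libraries where they do the work, as an engineer would, in place of code of your own. Each camera call takes 0.05 s, during which the arm holds its last target.

## Working session

There is one attempt and no reset: what is moved stays moved. The work goes in short steps, each a Python script; the robot and the scene stay as the last script left them, time stands still between calls to the robot, and variables do not carry over. Pictures are saved under pics/ and viewed, and the job is handed in when it is done.

```bash
mkdir -p pics; ls
python3 - <<'E'
from plant import bot
import cv2,pickle
for n in ["side","top","wrist"]:
    f=bot.grab_frame(n); cv2.imwrite(f"pics/{n}0.png",f["image"][:,:,::-1]); pickle.dump(f,open(f"pics/{n}0.pkl","wb"))
    print(n,f["fx"],f["fy"],f["cx"],f["cy"],f["extrinsics"].round(3).tolist())
print(bot.get_t(),bot.get_tcp_rot())
E
```

```text
pics
side 462.47373246653063 462.47373246653063 279.50076107876475 205.17014141046306 [[0.934, -0.174, 0.312, 0.185], [-0.357, -0.481, 0.801, -0.945], [0.01, -0.859, -0.511, 0.679], [0.0, 0.0, 0.0, 1.0]]
top 402.4621407055115 402.4621407055115 276.8888514322569 206.8297753266967 [[-0.013, -0.994, 0.112, 0.426], [-1.0, 0.014, 0.005, -0.031], [-0.006, -0.112, -0.994, 1.232], [0.0, 0.0, 0.0, 1.0]]
wrist 337.69884653288403 337.69884653288403 285.4566994787881 209.49755965300082 [[-0.4, -0.889, -0.223, 0.309], [-0.917, 0.388, 0.095, 0.546], [0.002, 0.243, -0.97, 0.384], [0.0, 0.0, 0.0, 1.0]]
0.15 [ 1.79905429e+02 -5.84700992e-03 -2.35436060e+01]
```

View pics/top0.png

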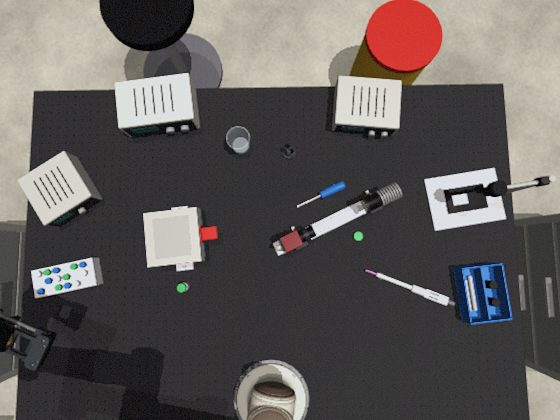

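View pics/side0.png

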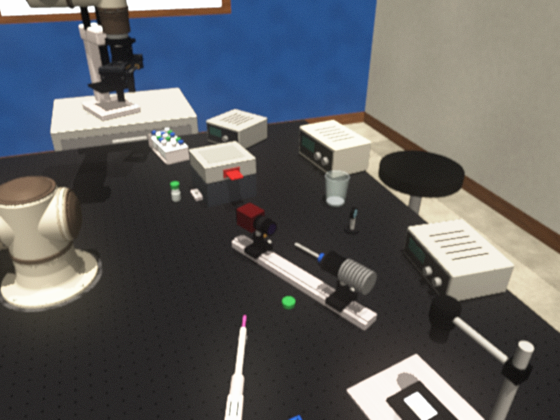

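View pics/wrist0.png

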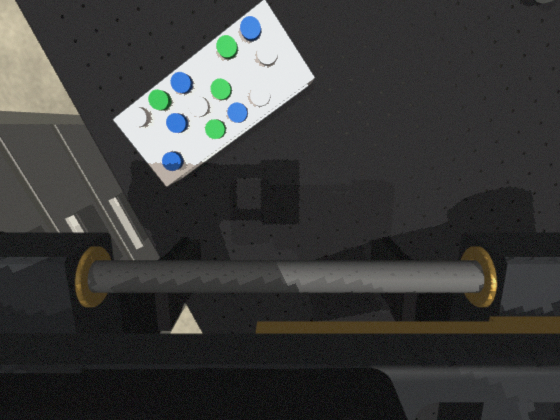

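The top view shows the magazine around (175,237) with its red tongue at (209,233) (hinge to the left, +y world). The rail runs from the camera at (290,240) to the lamp at (385,195). Next I'll measure these.

```bash
cat > h.py <<'E'
import numpy as np,cv2,pickle
def cloud(f):
    z=f["z_map"].astype(float);v,u=np.indices(z.shape)
    P=np.stack([(u-f["cx"])/f["fx"]*z,(v-f["cy"])/f["fy"]*z,z],-1)
    T=f["extrinsics"];W=P@T[:3,:3].T+T[:3,3];W[z<=0]=np.nan;return W
def proj(f,p):
    T=np.linalg.inv(f["extrinsics"]);q=T[:3,:3]@np.array(p)+T[:3,3]
    return f["fx"]*q[0]/q[2]+f["cx"],f["fy"]*q[1]/q[2]+f["cy"]
def crop(f,u0,v0,u1,v1,s,name):
    cv2.imwrite(name,cv2.resize(f["image"][v0:v1,u0:u1,::-1],None,fx=s,fy=s,interpolation=cv2.INTER_CUBIC))
E
python3 - <<'E'
from h import *
f=pickle.load(open("pics/top0.pkl","rb"));W=cloud(f)
crop(f,130,195,230,305,5.4,"pics/c1.png");crop(f,260,170,410,265,5.3,"pics/c2.png")
def rect(m,t):
    p=W[m]; r=cv2.minAreaRect(p[:,:2].astype(np.float32)); print(t,m.sum(),r,p[:,2].min(),np.median(p[:,2]),p[:,2].max())
v,u=np.indices(W.shape[:2])
def box(a,b,c,d): return (u>=a)&(u<c)&(v>=b)&(v<d)
Z=W[...,2]
hood=box(135,195,202,275)&(Z>0.10); rect(hood,"hood")
p=W[hood]; A=np.c_[p[:,:2],np.ones(len(p))]; print("plane",np.linalg.lstsq(A,p[:,2],rcond=None)[0])
im=f["image"].astype(int)
red=box(195,220,225,250)&(im[...,0]>120)&(im[...,1]<60); rect(red,"tongue")
rl=box(255,175,410,262)&(Z>0.01)&(Z<0.03); rect(rl,"rail")
tall=box(255,175,410,262)&(Z>0.06); rect(tall,"lampcam")
E
```

```text
hood 3026 ((0.47430792450904846, 0.2652961313724518), (0.15043506026268005, 0.15628911554813385), 5.79571008682251) 0.10025851621214166 0.12178402942780664 0.12979485249813183
plane [ 0.00138291 -0.01728637  0.12534955]
tongue 93 ((0.48315000534057617, 0.16818024218082428), (0.0482751838862896, 0.04345453158020973), 5.923659801483154) nan nan nan
rail 1171 ((0.5355095267295837, -0.16766685247421265), (0.18449236452579498, 0.3489841818809509), 10.998929977416992) 0.01003876982637486 0.019778383695578494 0.029984664033958497
lampcam 1212 ((0.5203413367271423, -0.1939399689435959), (0.04772741720080376, 0.37834811210632324), 24.796464920043945) 0.06114113277462341 0.11910748282847794 0.12798273333639165
```

View pics/c1.png

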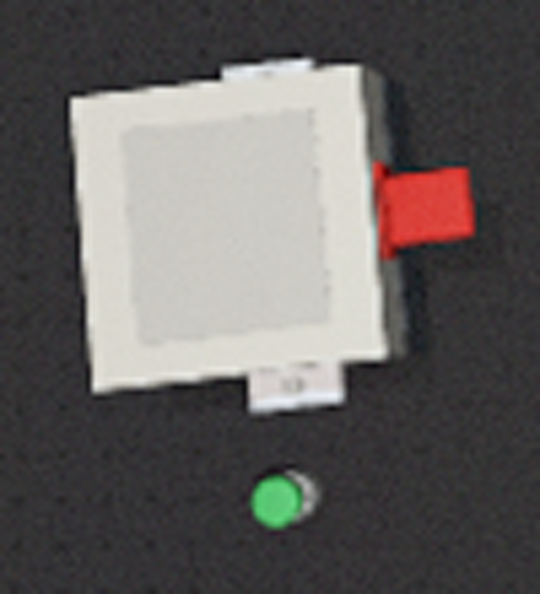

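View pics/c2.png

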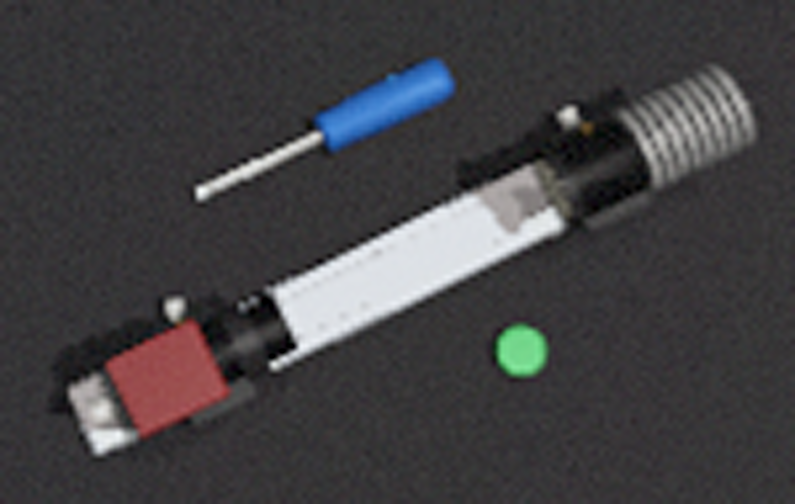

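```bash
cat >> h.py <<'E'
def ray(f,u,v,z):
    T=f["extrinsics"];d=T[:3,:3]@np.array([(u-f["cx"])/f["fx"],(v-f["cy"])/f["fy"],1.]);o=T[:3,3]
    return o+d*(z-o[2])/d[2]
E
python3 - <<'E'
from h import *
f=pickle.load(open("pics/top0.pkl","rb"));W=cloud(f)
C=[ray(f,130+a/5.4-.4,195+b/5.4-.4,z) for a,b,z in [(72,98,.118),(363,66,.1207),(387,357,.1207),(94,391,.118)]]
C=np.array(C);print(C.round(4),[np.linalg.norm(C[i]-C[(i+1)%4]).round(4) for i in range(4)],C.mean(0))
for a,b in [(0,3),(1,2)]:
    d=C[a]-C[b];print("x-axis yaw",np.degrees(np.arctan2(d[1],d[0])))
for a,b in [(0,1),(3,2)]:
    d=C[b]-C[a];print("-y yaw",np.degrees(np.arctan2(d[0],-d[1])))
for a,b,z in [(222,75,.01),(310,60,.01),(250,411,.01),(345,402,.01),(472,205,.097)]: print(ray(f,130+a/5.4-.4,195+b/5.4-.4,z).round(4))
im=f["image"].astype(int);v,u=np.indices(W.shape[:2])
Z=W[...,2]
# hood slope along y: rows
m=(u>155)&(u<190)&(v>218)&(v<255)
p=W[m];y=np.array([-np.sin(np.radians(5.8)),np.cos(np.radians(5.8))]);s=p[:,:2]@y
print("tilt",np.polyfit(s,p[:,2],1), np.median(p[:,2]))
# rail: heights map at tall parts
ang=np.radians(24.8);ax=np.array([-np.sin(ang),np.cos(ang)]);ex=np.array([np.cos(ang),np.sin(ang)])
m=(u>260)&(u<410)&(v>175)&(v<262)&(Z>0.012)
p=W[m];a=p[:,:2]@ax;e=p[:,:2]@ex
for lo in np.arange(a.min(),a.max(),.012):
    k=(a>=lo)&(a<lo+.012); 
    t=k&(p[:,2]>.015)
    if t.sum()>3:
        zt=np.percentile(p[t,2],95);h=t&(p[:,2]>zt-.006)
        print(round(lo,3),t.sum(),"zmax",zt.round(4),"e range top",e[h].min().round(4),e[h].max().round(4), "mid",((e[h].min()+e[h].max())/2).round(4))
E
```

```text
[[0.54   0.3483 0.118 ]
 [0.5543 0.1975 0.1207]
 [0.4055 0.184  0.1207]
 [0.3902 0.3334 0.118 ]] [np.float64(0.1514), np.float64(0.1494), np.float64(0.1503), np.float64(0.1506)] [0.47249651 0.26578922 0.11935   ]
x-axis yaw 5.653016476497545
x-axis yaw 5.209724730027607
-y yaw 5.400525686865557
-y yaw 5.833197517206227
[0.563  0.3002 0.01  ]
[0.5709 0.2504 0.01  ]
[0.3746 0.2814 0.01  ]
[0.3788 0.2285 0.01  ]
[0.4832 0.1447 0.097 ]
 ** On entry to DLASCL parameter number  4 had an illegal value
 ** On entry to DLASCL parameter number  4 had an illegal value
 ** On entry to DLASCL parameter number  4 had an illegal value
 ** On entry to DLASCL parameter number  4 had an illegal value
 ** On entry to DLASCL parameter number  5 had an illegal value
 ** On entry to DLASCL parameter number  4 had an illegal valueTraceback (most recent call last):
  File "<stdin>", line 15, in <module>
    c, resids, rank, s = lstsq(lhs, rhs, rcond)
                         ~~~~~^^^^^^^^^^^^^^^^^
    x, resids, rank, s = _umath_linalg.lstsq(a, b, rcond,
                         ~~~~~~~~~~~~~~~~~~~^^^^^^^^^^^^^
                                             signature=signature)
                                             ^^^^^^^^^^^^^^^^^^^^
    raise LinAlgError("SVD did not converge in Linear Least Squares")
numpy.linalg.LinAlgError: SVD did not converge in Linear Least Squares
```

```bash
python3 - <<'E'
from h import *
f=pickle.load(open("pics/top0.pkl","rb"));W=cloud(f);v,u=np.indices(W.shape[:2]);Z=W[...,2]
m=(u>155)&(u<188)&(v>218)&(v<255)&np.isfinite(Z)
p=W[m];y=np.array([-np.sin(np.radians(5.5)),np.cos(np.radians(5.5))]);s=p[:,:2]@y
print("tilt",np.polyfit(s,p[:,2],1), np.median(p[:,2]))
ang=np.radians(24.8);ax=np.array([-np.sin(ang),np.cos(ang)]);ex=np.array([np.cos(ang),np.sin(ang)])
m=(u>260)&(u<410)&(v>175)&(v<262)&(Z>0.012)
p=W[m];a=p[:,:2]@ax;e=p[:,:2]@ex
print("origin guess a,e",np.array([.522,-.1975])@ax,np.array([.522,-.1975])@ex)
for lo in np.arange(a.min(),a.max(),.012):
    t=(a>=lo)&(a<lo+.012)
    if t.sum()>3:
        zt=np.percentile(p[t,2],95);h=t&(p[:,2]>zt-.006)
        print(round(lo,3),t.sum(),"zmax",zt.round(4),e[h].min().round(4),e[h].max().round(4), "mid",((e[h].min()+e[h].max())/2).round(4))
E
python3 - <<'E'
from plant import bot
from h import *
y=5.5;yr=np.radians(y);X=np.array([np.cos(yr),np.sin(yr)]);Y=np.array([-np.sin(yr),np.cos(yr)]);M=np.array([.4725,.2658])
p=M-Y*0.107
print(p)
q=bot.solve_ik([*(p),.25],[180,0,y-90]);print(q)
for th in np.linspace(0,1.8,7):
    d=.182*np.cos(th)-.02*np.sin(th);h=.182*np.sin(th)+.02*np.cos(th)
    pp=M+Y*.075-Y*d; print(th.round(2),pp.round(3),(0.07+h).__round__(3),bot.solve_ik([*pp,.07+h-.008],[180,0,y-90]))
bot.move_to([*(p-Y*0.06),.25],[180,0,y-90])
f=bot.grab_frame("wrist");cv2.imwrite("pics/w1.png",f["image"][:,:,::-1]);pickle.dump(f,open("pics/w1.pkl","wb"));print(bot.get_t(),f["extrinsics"].round(3))
E
```

```text
tilt [-0.03919614  0.13077464] 0.1221817108702038
origin guess a,e -0.39824003904715394 0.39101805751105834
-0.583 74 zmax 0.1262 0.3756 0.4052 mid 0.3904
-0.571 68 zmax 0.1252 0.3753 0.4051 mid 0.3902
-0.559 83 zmax 0.1263 0.3776 0.4074 mid 0.3925
-0.547 73 zmax 0.1254 0.3786 0.4048 mid 0.3917
-0.535 101 zmax 0.1251 0.3735 0.4058 mid 0.3897
-0.523 86 zmax 0.122 0.3771 0.4069 mid 0.392
-0.511 81 zmax 0.1231 0.378 0.4041 mid 0.3911
-0.499 84 zmax 0.1225 0.3766 0.4039 mid 0.3903
-0.487 152 zmax 0.1232 0.3728 0.4075 mid 0.3901
-0.475 72 zmax 0.0254 0.3735 0.4884 mid 0.431
-0.463 90 zmax 0.0264 0.376 0.4897 mid 0.4329
-0.451 106 zmax 0.0277 0.3784 0.4881 mid 0.4332
-0.439 106 zmax 0.0273 0.3783 0.4879 mid 0.4331
-0.427 80 zmax 0.0274 0.3808 0.489 mid 0.4349
-0.415 84 zmax 0.0263 0.3726 0.4888 mid 0.4307
-0.403 79 zmax 0.0273 0.3805 0.4872 mid 0.4339
-0.391 59 zmax 0.0238 0.3735 0.4787 mid 0.4261
-0.379 60 zmax 0.0229 0.3707 0.4789 mid 0.4248
-0.367 61 zmax 0.0239 0.3718 0.4785 mid 0.4252
-0.355 59 zmax 0.0258 0.3771 0.4755 mid 0.4263
-0.343 60 zmax 0.024 0.3701 0.4781 mid 0.4241
-0.331 2
[... 818 characters left out ...]
47   0.         -49.99820045
 -32.49420446]
0.6 [0.479 0.202] 0.189 [ 40.81181803  14.48926196 -18.68432847   0.         -56.82640957
 -35.31181803]
0.9 [0.475 0.243] 0.225 [ 44.5835828   13.90021497 -13.8653392    0.         -62.23444584
 -39.0835828 ]
1.2 [0.47  0.293] 0.247 [ 48.74779802  14.9039063   -9.18447028   0.         -65.91162342
 -43.24779802]
1.5 [0.465 0.347] 0.253 [ 52.77971184  17.2347965   -5.01525925   0.         -67.74994425
 -47.27971184]
1.8 [0.459 0.401] 0.243 [ 56.30257336  20.52482729  -1.6911469    0.         -67.78402581
 -50.80257336]
2.1167 [[-0.995 -0.094 -0.024  0.494]
 [-0.097  0.966  0.241  0.034]
 [ 0.     0.242 -0.97   0.401]
 [ 0.     0.     0.     1.   ]]
```

View pics/w1.png

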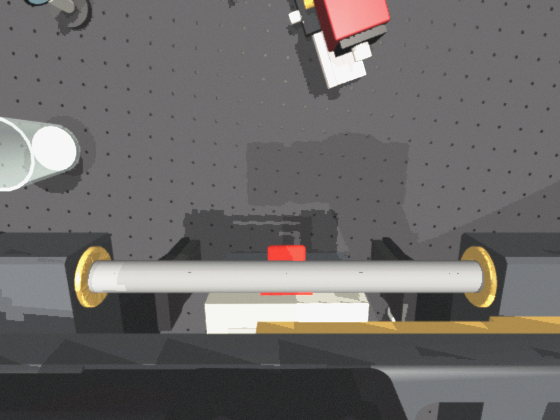

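The tongue's free end spans (268–305, 247), centred between the fingers. The cover is about 0.035 rad ajar. I'll check the lateral offset, then grip.

```bash
cat >> h.py <<'E'
yaw=5.5;yr=np.radians(yaw);X=np.array([np.cos(yr),np.sin(yr)]);Y=np.array([-np.sin(yr),np.cos(yr)]);M=np.array([.4725,.2658])
def tong(th):
    d=.182*np.cos(th)-.02*np.sin(th);h=.182*np.sin(th)+.02*np.cos(th)
    return np.array([*(M+Y*(.075-d)),.07+h])
E
python3 - <<'E'
from plant import bot
from h import *
f=pickle.load(open("pics/w1.pkl","rb"))
r=ray(f,286.7,246,.102);q=r[:2]-M;print("tip in mag",q@X,q@Y,"expect",-.121)
p=tong(.035)-[0,0,.008]
bot.move_straight([*p[:2],.25],rate=.2)
bot.move_straight([*p[:2],.16],rate=.15)
bot.move_straight(p,rate=.08)
print(bot.get_ft_force())
bot.set_gripper(.03,15)
print(bot.get_gripper_width(),bot.get_ft_force(),bot.get_tcp_pos(),bot.get_t())
f=bot.grab_frame("side");crop(f,150,110,310,230,5,"pics/s1.png")
E
```

```text
tip in mag -0.002018218951308184 -0.122855492849463 expect -0.121
[-0.30560789 -0.11343991  0.02963121]
0.035800911458677434 [-0.91535023  0.2213419   0.18210492] [0.48232641 0.16001007 0.08819961] 5.2583
```

View pics/s1.png

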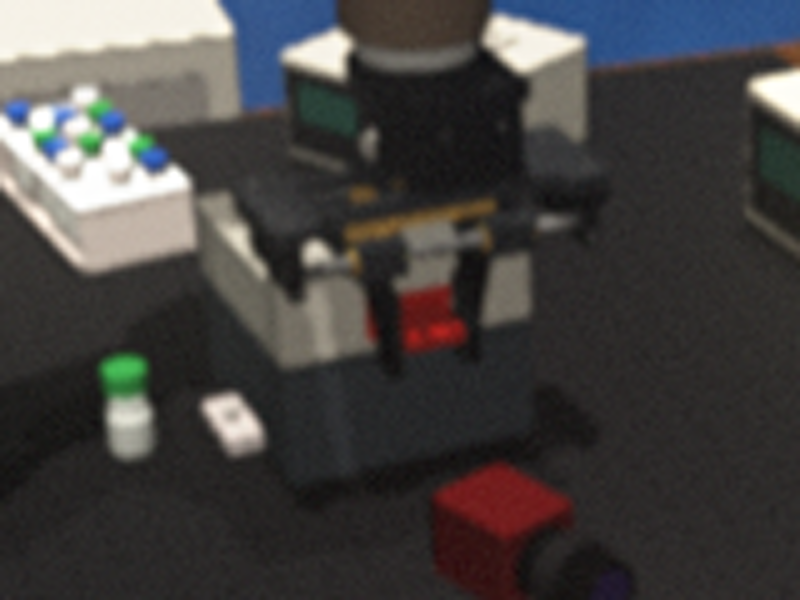

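The fingers straddle the tongue and the width reads 35.8 mm, so it is gripped. Swinging it up along the arc now.

Run:
```python
from plant import bot
from h import *
for th in np.append(np.arange(.14,1.7,.12),1.75):
    bot.move_straight(tong(th)-[0,0,.008],rate=.12)
    F=bot.get_ft_force();print(round(th,2),F.round(1),round(bot.get_gripper_width(),4),round(bot.get_t(),2))
    if np.linalg.norm(F)>30: print("stop");break
f=bot.grab_frame("side");crop(f,130,70,310,205,4,"pics/s2.png")
```

```text
0.14 [-1.8 -0.3  0.7] 0.0358 5.62
0.26 [-1.8  0.6  0.5] 0.0356 5.95
0.38 [-2.9 -1.5  0.3] 0.0358 6.28
0.5 [-3.1 -0.1  0.1] 0.0358 6.62
0.62 [-4.1 -0.9  0.3] 0.0358 6.95
0.74 [-5.3 -0.8  1.2] 0.0359 7.28
0.86 [-5.3 -0.9  0.7] 0.0357 7.62
0.98 [-6.1 -0.1  0.4] 0.0358 7.95
1.1 [-5.8  0.8 -1.3] 0.0358 8.28
1.22 [-5.7 -0.2 -1.9] 0.0357 8.62
1.34 [-5.6  0.3 -3.2] 0.0356 8.95
1.46 [-5.9  0.7 -4.9] 0.0356 9.28
1.58 [-5.9 -0.3 -5.5] 0.0359 9.62
1.7 [-5.2 -2.  -6.2] 0.0359 9.95
1.75 [-5.9 -1.2 -5.3] 0.0354 10.2
```

View pics/s2.png

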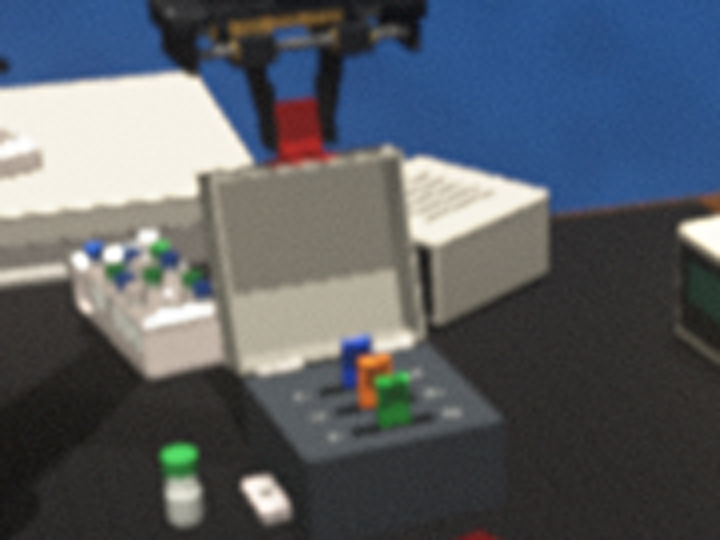

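The cover is up; tabs from back to front are blue, amber (middle slot), green. Releasing, retreating, and looking again.

Run:
```python
from plant import bot
from h import *
bot.set_gripper(.07)
p=bot.get_tcp_pos()
bot.move_straight([p[0],p[1],p[2]+.06],rate=.2)
g=M-Y*.012
bot.move_straight([*(g-Y*.04),.31],rate=.3)
print(bot.get_t())
for n in ["top","wrist","side"]:
    f=bot.grab_frame(n);cv2.imwrite(f"pics/{n}2.png",f["image"][:,:,::-1]);pickle.dump(f,open(f"pics/{n}2.pkl","wb"))
    if n=="top":crop(f,130,195,230,305,5.4,"pics/c3.png")
    if n=="side":crop(f,130,70,310,205,4,"pics/s3.png")
```

```text
12.3167
```

View pics/wrist2.png

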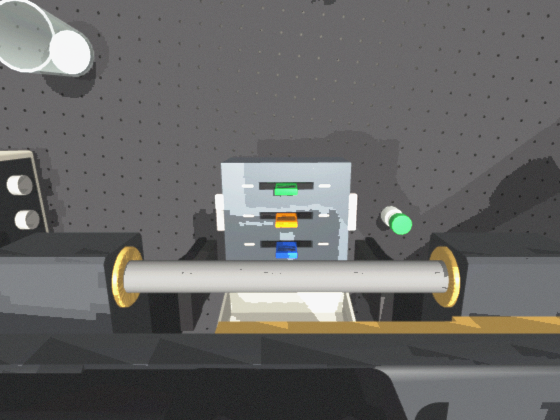

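View pics/c3.png

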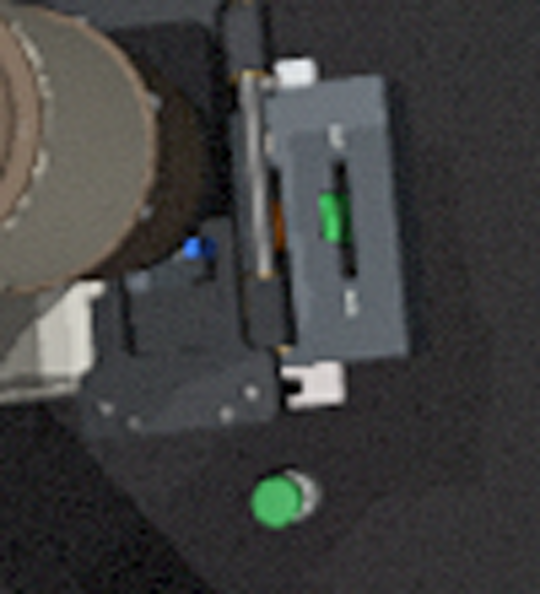

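View pics/s3.png

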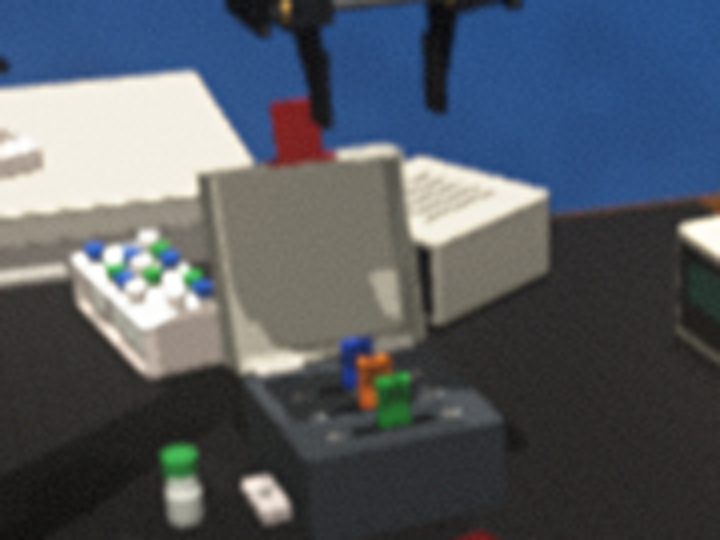

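The cover stays open. In the wrist view the tabs are green (286,189), amber (287,219) and blue (287,250). Enlarging for an exact reading.

Run:
```python
from h import *
f=pickle.load(open("pics/wrist2.pkl","rb"))
crop(f,210,150,365,266,5,"pics/c4.png")
im=f["image"].astype(int);hsv=cv2.cvtColor(f["image"],cv2.COLOR_RGB2HSV)
W=cloud(f)
for n,lo,hi,yl in [("green",50,75,-.048),("amber",8,24,-.012),("blue",105,125,.024)]:
    m=(hsv[...,0]>lo)&(hsv[...,0]<hi)&(hsv[...,1]>150)&(hsv[...,2]>90);m[:150]=0;m[266:]=0;m[:,:230]=0;m[:,345:]=0
    v,u=np.nonzero(m);print(n,m.sum(),u.min(),u.max(),v.min(),v.max(),np.nanmedian(W[m][:,2]))
    vv=v.min()+0.0
    # top edge row range
    top=m&(np.abs(W[...,2]-.108)<.006)
    if top.sum()>5:
        r=cv2.minAreaRect(W[top][:,:2].astype(np.float32));c=np.array(r[0])-M;print("  top",top.sum(),r,"mag",c@X,c@Y,"exp y",yl)
```

```text
green 147 275 296 183 194 0.10645032706656327
  top 91 ((0.475961297750473, 0.21570275723934174), (0.02236097864806652, 0.006780346855521202), 5.827366828918457) mag -0.0013562453093458938 -0.050198355680227534 exp y -0.048
amber 213 275 297 213 227 0.08987346344567113
  top 46 ((0.4734549820423126, 0.2491695135831833), (0.02374306507408619, 0.006597358733415604), 23.177518844604492) mag -0.0006433759909702265 -0.0166454539287851 exp y -0.012
blue 260 276 296 242 257 0.09472248221024615
  top 104 ((0.4684942066669464, 0.2868143320083618), (0.02242826111614704, 0.006585529539734125), 5.055461883544922) mag -0.001973216990114838 0.02130152446879611 exp y 0.024
```

View pics/c4.png

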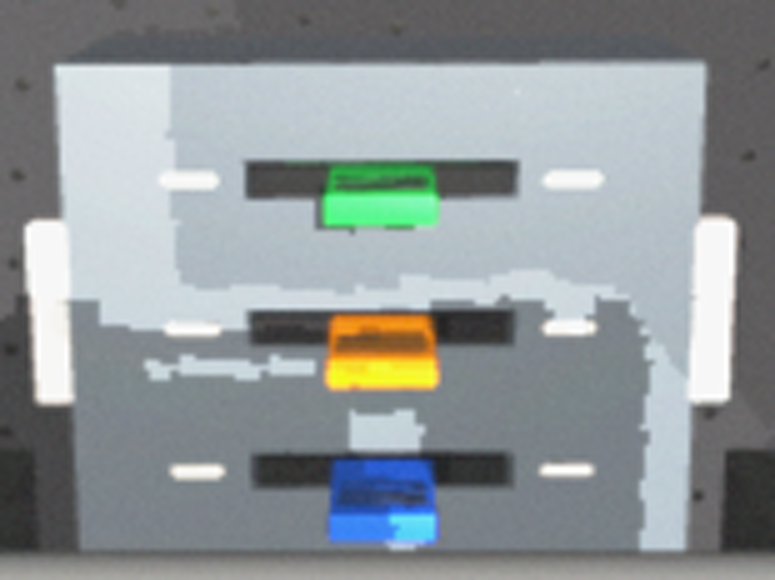

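Run:
```python
from plant import bot
from h import *
g=M-Y*.0138-X*.0015
bot.set_gripper(.055)
bot.move_straight([*g,.2],rate=.2)
bot.move_straight([*g,.125],rate=.12)
bot.move_straight([*g,.088],rate=.06)
print(bot.get_ft_force().round(1))
bot.set_gripper(.015,20)
bot.sleep(.2)
print(bot.get_gripper_width(),bot.get_ft_force().round(1),bot.get_t())
bot.move_straight([*g,.098],rate=.03)
F=bot.get_ft_force();print(F.round(1),bot.get_gripper_width())
f=bot.grab_frame("side");crop(f,130,70,310,205,4,"pics/s4.png")
```

```text
[-0.8  0.4  0.4]
0.023721152594916136 [ 0.4  0.9 -0.7] 16.1917
[ 0.1 -0.5 -0.7] 0.023981378563387546
```

View pics/s4.png

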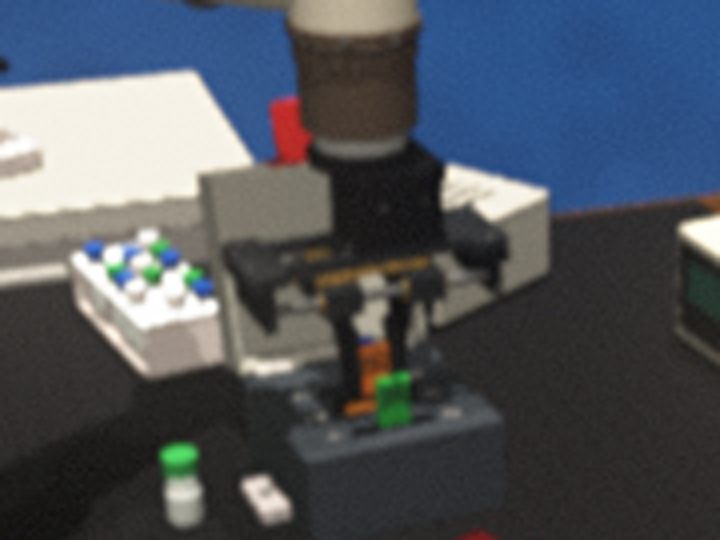

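The amber filter is rising freely (grip 24 mm). I'll draw it out and carry it over, and look above the beam.

```bash
cat >> h.py <<'E'
B=np.array([.5212,-.1981]);ry=25.1
RX=np.array([np.cos(np.radians(ry)),np.sin(np.radians(ry))]);RY=np.array([-RX[1],RX[0]])
E
python3 - <<'E'
from plant import bot
from h import *
p=bot.get_tcp_pos()
bot.move_straight([p[0],p[1],.26],rate=.12)
print(bot.get_gripper_width(),bot.get_ft_force().round(1),bot.get_t())
print(bot.solve_ik([*B,.146],[180,0,ry-90]),bot.get_joints())
bot.move_straight([*(B+RY*0.0),.26],rate=.15,rot=[180,0,ry-90])
print(bot.get_gripper_width(),bot.get_ft_force().round(1),bot.get_t())
for n in ["top","wrist","side"]:
    f=bot.grab_frame(n);cv2.imwrite(f"pics/{n}3.png",f["image"][:,:,::-1]);pickle.dump(f,open(f"pics/{n}3.pkl","wb"))
E
```

```text
0.023621052441719668 [ 0.8  0.1 -1.2] 18.225
[-4.15669956e+00  2.01048002e+01 -1.61791758e+01  2.54444375e-14
 -5.37160241e+01  2.92566996e+01] [ 4.54445991e+01  1.22464914e+01 -9.75377227e+00 -1.78956958e-02
 -6.81035010e+01 -3.99432066e+01]
0.023834815210644397 [-0.   0.2 -1.5] 21.3917
```

View pics/wrist3.png

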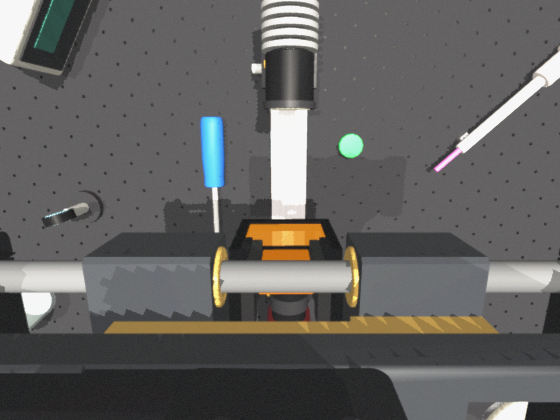

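View pics/side3.png

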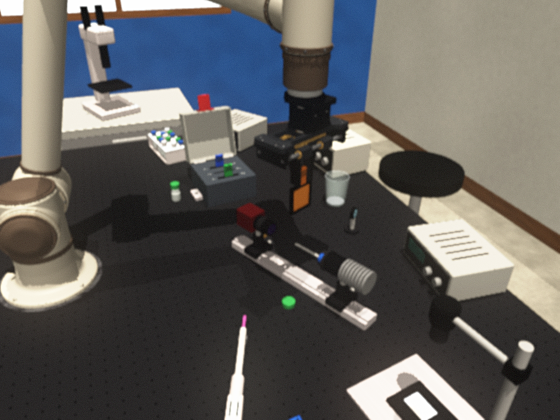

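View pics/top3.png

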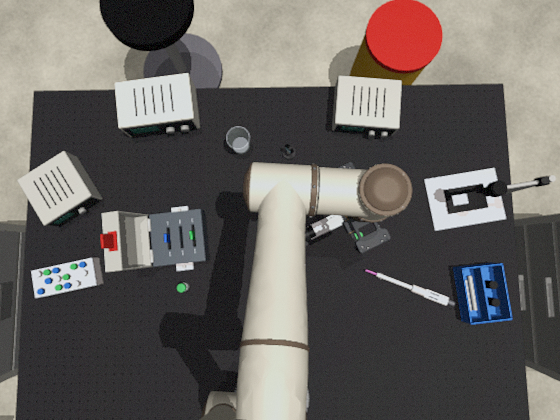

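Run:
```python
from h import *
f=pickle.load(open("pics/wrist3.pkl","rb"));crop(f,225,40,355,340,2.6,"pics/c5a.png");crop(f,225,195,355,275,6,"pics/c5.png")
W=cloud(f);v,u=np.indices(W.shape[:2]);Z=W[...,2]
def loc(p): q=p[...,:2]-B; return np.stack([q@RX,q@RY,p[...,2]],-1)
L=loc(W)
m=np.isfinite(Z)&(u>235)&(u<345)&(v<230)
for name,c in [("lamp",m&(Z>.10)&(Z<.13)&(v<110)),("rail",m&(Z>.015)&(Z<.03)&(v>115)&(v<210)&(u<320))]:
    q=L[c];print(name,c.sum())
    for lo in np.arange(q[:,1].min(),q[:,1].max(),.02):
        k=(q[:,1]>=lo)&(q[:,1]<lo+.02)
        if k.sum()>5: print("  y",lo.round(3),"x",q[k,0].min().round(4),q[k,0].max().round(4),((q[k,0].min()+q[k,0].max())/2).round(4),"zmax",np.percentile(q[k,2],98).round(4))
hsv=cv2.cvtColor(f["image"],cv2.COLOR_RGB2HSV)
a=(hsv[...,0]>8)&(hsv[...,0]<24)&(hsv[...,1]>150)&(hsv[...,2]>90)&(v>200)&(v<262)&np.isfinite(Z)
for r in range(218,262,3):
    k=a&(v==r)
    if k.sum(): q=L[k];print(r,u[k].min(),u[k].max(),np.median(q,0).round(4),q[:,0].min().round(4),q[:,0].max().round(4))
```

```text
lamp 5735
  y -0.166 x -0.0279 0.0192 -0.0043 zmax 0.1246
  y -0.146 x -0.0283 0.0196 -0.0043 zmax 0.1246
  y -0.126 x -0.0245 0.0166 -0.004 zmax 0.1216
  y -0.106 x -0.0254 0.0174 -0.004 zmax 0.1219
  y -0.086 x -0.0267 0.0175 -0.0046 zmax 0.1239
rail 3088
  y -0.076 x -0.0243 0.0155 -0.0044 zmax 0.0217
  y -0.056 x -0.0236 0.0157 -0.004 zmax 0.0216
  y -0.036 x -0.024 0.0156 -0.0042 zmax 0.0214
  y -0.016 x -0.0243 0.0149 -0.0047 zmax 0.0214
  y 0.004 x -0.0243 0.0151 -0.0046 zmax 0.0214
  y 0.024 x -0.0234 0.0151 -0.0041 zmax 0.0214
224 250 320 [-0.0007 -0.0008  0.191 ] -0.0244 0.0231
227 249 321 [-0.0007 -0.0008  0.198 ] -0.0246 0.0229
230 248 322 [-0.0007 -0.0009  0.2047] -0.0244 0.023
233 247 324 [-0.0026 -0.0009  0.2109] -0.0248 0.0229
236 245 325 [-0.0013 -0.0008  0.2167] -0.0249 0.0233
239 252 319 [-0.0016 -0.0008  0.2221] -0.0202 0.0182
242 262 309 [-0.001  -0.0008  0.2274] -0.014 0.0119
245 263 308 [-0.001  -0.0008  0.2324] -0.0137 0.0117
248 219 352 [-0.017  -0.0368  0.3332] -0.0173 0.0149
251 263 308 [-0.001  -0.0027  0.2468] -0.0128 0.0107
254 262 309 [-0.001  -0.0028  0.2512] -0.0129 0.0108
257 220 309 [-0.0008 -0.0028  0.2552] -0.0127 0.0147
260 354 355 [-0.0173 -0.0351  0.3368] -0.0174 -0.0171
```

View pics/c5.png

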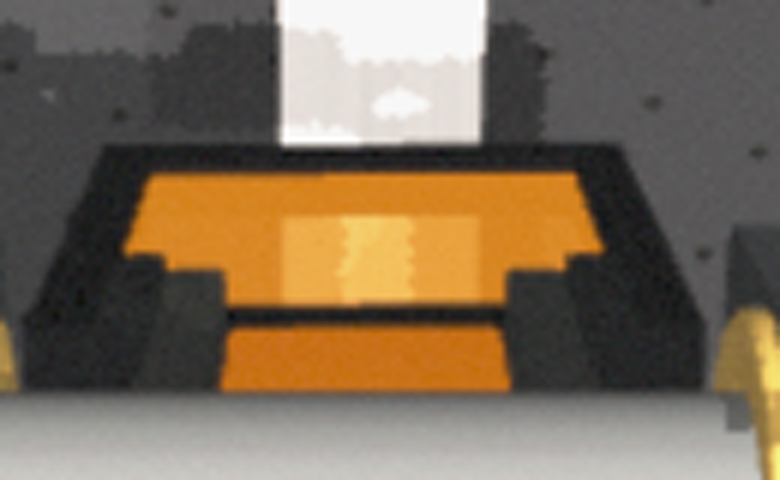

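View pics/c5a.png

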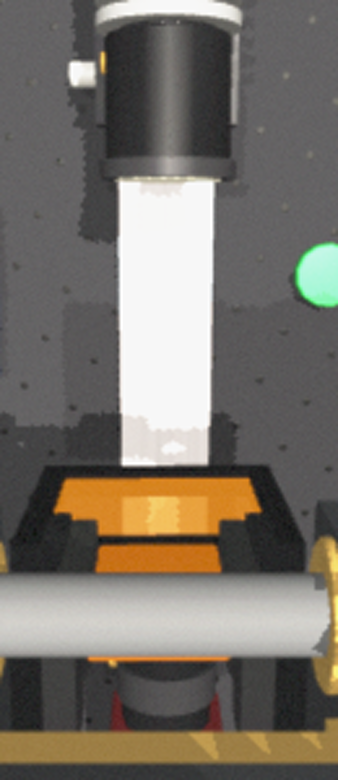

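Run:
```python
from plant import bot
from h import *
def loc(p): q=p[...,:2]-B; return np.stack([q@RX,q@RY,p[...,2]],-1)
def meas(tag,dz):
    f=bot.grab_frame("wrist");cv2.imwrite(f"pics/w{tag}.png",f["image"][:,:,::-1]);pickle.dump(f,open(f"pics/w{tag}.pkl","wb"))
    W=cloud(f);v,u=np.indices(W.shape[:2]);Z=W[...,2];L=loc(W)
    hsv=cv2.cvtColor(f["image"],cv2.COLOR_RGB2HSV)
    a=(hsv[...,0]>8)&(hsv[...,0]<24)&(hsv[...,1]>150)&(hsv[...,2]>90)&(v>200)&(v<240)&(u>235)&(u<335)&np.isfinite(Z)
    q=L[a];A=np.c_[q[:,0],q[:,2],np.ones(len(q))];c=np.linalg.lstsq(A,q[:,1],rcond=None)[0]
    print("glass plane: yaw err deg",np.degrees(c[0]).round(2),"pitch",np.degrees(c[1]).round(2),"x",q[:,0].min().round(4),q[:,0].max().round(4),"y",np.median(q[:,1]).round(4),"zmin",q[:,2].min().round(4))
    m=np.isfinite(Z)&(u>225)&(u<355)&(v<215)&(Z>.10)&(Z<.13)&(L[...,1]<-.07)
    q=L[m];print("lamp front y",np.percentile(q[:,1],99).round(4),"x mid",[((lambda s:(s.min()+s.max())/2)(q[(q[:,1]>l)&(q[:,1]<l+.02),0])).round(4) for l in (-.12,-.1)])
    print("t",bot.get_t(),bot.get_ft_force().round(1),bot.get_gripper_width())
meas("4a",0)
b=B-RX*.0034
bot.move_straight([*b,.20],rate=.12)
bot.move_straight([*b,.146],rate=.08)
bot.sleep(.3)
meas("4b",0)
f=bot.grab_frame("side");crop(f,200,150,400,300,4,"pics/s5.png");pickle.dump(f,open("pics/s5.pkl","wb"))
```

```text
glass plane: yaw err deg 0.13 pitch -2.48 x -0.025 0.0233 y -0.0009 zmin 0.1893
lamp front y -0.08 x mid [np.float64(-0.0041), np.float64(-0.0046)]
t 21.5917 [ 0.  -0.4 -1.3] 0.023439051315520435
glass plane: yaw err deg 0.07 pitch -2.51 x -0.0282 0.0199 y -0.0012 zmin 0.0752
lamp front y -0.0797 x mid [np.float64(-0.0043), np.float64(-0.0042)]
t 23.4167 [-0.6  0.7 -1.1] 0.02396404104504686
```

View pics/s5.png

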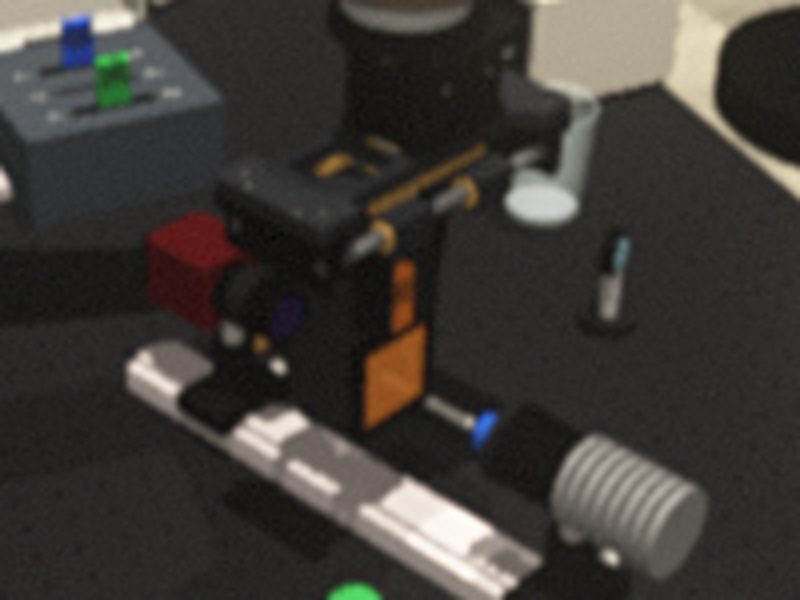

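View pics/w4b.png

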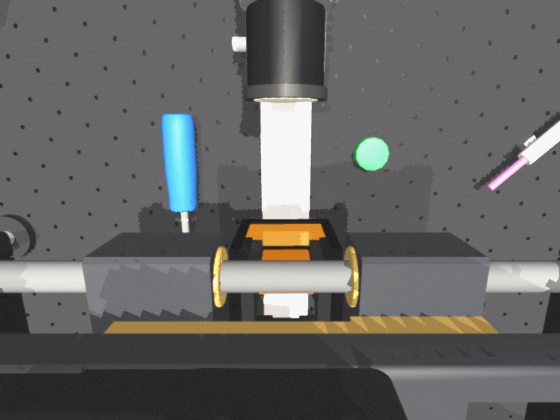

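The filter hangs between lens and lamp with clearance, and the other two tabs are still in place. Next a robust check of the tilt, plus an independent check from the side camera.

Run:
```python
from plant import bot
from h import *
print(bot.get_tcp_pos().round(4),bot.get_tcp_rot().round(2))
def loc(p): q=p[...,:2]-B; return np.stack([q@RX,q@RY,p[...,2]],-1)
f=pickle.load(open("pics/w4b.pkl","rb"));W=cloud(f);L=loc(W);v,u=np.indices(W.shape[:2])
hsv=cv2.cvtColor(f["image"],cv2.COLOR_RGB2HSV)
a=(hsv[...,0]>8)&(hsv[...,0]<24)&(hsv[...,1]>150)&(hsv[...,2]>90)&(u>235)&(u<335)
for r in range(222,262,3):
    k=a&(v==r)
    if k.sum()>3:q=L[k];print(r,k.sum(),np.nanmedian(q,0).round(4))
f=pickle.load(open("pics/s5.pkl","rb"));W=cloud(f);L=loc(W)
hsv=cv2.cvtColor(f["image"],cv2.COLOR_RGB2HSV)
g=(hsv[...,0]>5)&(hsv[...,0]<24)&(hsv[...,1]>130)&(hsv[...,2]>70)&(u>285)&(u<312)&(v>210)&(v<262)&np.isfinite(L[...,2])
for n,k in [("glass",g&(L[...,2]<.128)),("tab",g&(L[...,2]>.131))]:
    q=L[k];md=np.median(q[:,1]);q=q[abs(q[:,1]-md)<.006]
    A=np.c_[q[:,0],q[:,2],np.ones(len(q))];c=np.linalg.lstsq(A,q[:,1],rcond=None)[0]
    print(n,len(q),"yaw",np.degrees(c[0]).round(2),"pitch",np.degrees(c[1]).round(2),np.median(q,0).round(4),"ext",np.percentile(q,[1,99],axis=0).round(4).tolist())
m=np.isfinite(L[...,2])&(abs(L[...,0])<.04)&(L[...,1]<-.08)&(L[...,1]>-.19)&(L[...,2]>.07)
q=L[m];print("lamp side n",len(q),"x",np.percentile(q[:,0],[1,99]).round(4),"z99",np.percentile(q[:,2],99).round(4),"yfront",np.percentile(q[:,1],99).round(4))
# cylinder fit heat sink + tube
from scipy.optimize import least_squares
s=q[(q[:,1]<-.15)&(q[:,2]>.085)]
r=least_squares(lambda c:np.hypot(s[:,0]-c[0],s[:,2]-c[1])-c[2],[0,.1,.024],loss="soft_l1",f_scale=.001);print("sink circle",r.x.round(4),len(s))
m=np.isfinite(L[...,2])&(abs(L[...,0])<.05)&(L[...,1]<-.02)&(L[...,1]>-.07)&(L[...,2]>.014)&(L[...,2]<.03)
q=L[m];print("rail side x",np.percentile(q[:,0],[2,98]).round(4),len(q))
```

```text
[ 0.5182 -0.1996  0.1462] [-1.7998e+02 -1.0000e-02 -6.4900e+01]
225 73 [-0.0041 -0.0012  0.0798]
228 75 [-0.0041 -0.0012  0.0865]
231 77 [-0.0041 -0.0012  0.0931]
234 76 [-0.0035 -0.0012  0.0992]
237 74 [-0.0026 -0.0012  0.105 ]
240 48 [-0.0044 -0.0011  0.1102]
243 46 [-0.0038 -0.0012  0.1154]
249 43 [-0.0047 -0.0031  0.1303]
252 47 [-0.0042 -0.0032  0.1347]
255 48 [-0.0044 -0.0031  0.1386]
258 48 [-0.0044 -0.0032  0.1429]
glass 273 yaw 1.27 pitch -1.47 [-0.0039 -0.0013  0.0992] ext [[-0.0303, -0.0048, 0.0738], [0.0199, 0.0009, 0.1261]]
tab 69 yaw 6.54 pitch 0.77 [ 0.0005 -0.0027  0.1486] ext [[-0.0112, -0.0058, 0.1328], [0.0088, 0.0012, 0.1677]]
lamp side n 1314 x [-0.0288  0.0139] z99 0.1227 yfront -0.0819
sink circle [-0.0075  0.102   0.0188] 571
rail side x [-0.0247  0.0135] 237
```

Run:
```python
from plant import bot
from h import *
f=bot.grab_frame("top");crop(f,80,120,480,320,2,"pics/t5.png")
f=bot.grab_frame("side");crop(f,130,70,400,270,2.9,"pics/s6.png")
print(bot.get_joint_vel().round(2),bot.get_gripper_width(),bot.get_ft_force().round(1),bot.get_t())
```

```text
[ 0.02  0.14 -0.1   0.06 -0.03  0.07] 0.023508890992119218 [-0.2  0.6 -0.5] 23.5667
```

View pics/t5.png

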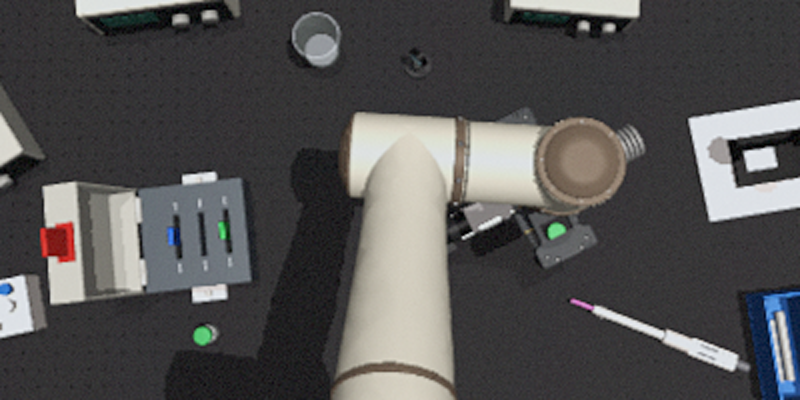

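View pics/s6.png

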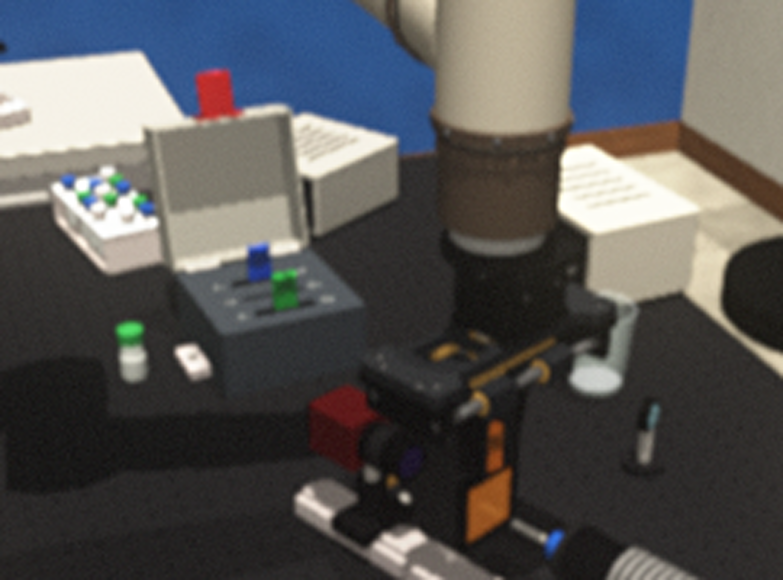

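The cover is open, green and blue are seated, the middle slot is empty, and everything visible on the table is in place. Handing in.

Run:
```python
from plant import bot
bot.hand_in()
```

```text
the job is handed in; nothing more can be done
```

I handed the job in at about 23.6 s of the 58 s allowed. The amber filter was held by its tab in the beam and the cover was standing open by itself. I swung the cover to about 1.75 rad by its tongue, then drew the amber filter straight up out of the middle slot. The green and blue filters stayed in theirs.

Last checks before handing in:
- **Centring:** in the wrist camera the glass centre was about 0.2 mm off the lamp axis sideways, and at about 0.10 m height. It was within about 1–2 mm of midway between lamp and lens.
- **Squareness:** the glass was about 0.1° off square in yaw. Its distance along the beam was constant with height, so it was upright.
- **Grip and contact:** the grip width was steady at about 23.5–24 mm. The force readings were under 1 N, with no sign of contact with the lamp, camera or rail.
- **Loose things:** those visible in the last pictures had not moved. The arm partly hid the screwdriver in those views, but the path stayed clear of it.

Some readings disagreed:
- **Rail position:** the first estimate from the top camera was about 3–4 mm off across the beam compared with the wrist camera. I used the wrist value. The side camera put the rail 0.8 mm from the glass centre, though its lamp reading, which saw only one side of the lamp, was about 2.6–2.7 mm off.
- **Tilt:** rough plane fits gave 1.5–2.5° of tilt. I put that down to stray pixels, because row-by-row readings on the glass showed none.

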